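# Make up two drinks orders on the courtyard table

## Task

Make up the two drinks orders: on the longer tray, stand the tall crown-capped bottle in the square bay and lay the chrome opener flat in the long bay; on the shorter tray, stand the short screw-cap bottle in one bay and the glass tumbler in the other, mouth up, with the green silicone lid laid on it, knob up, so that it covers the whole mouth. Keep the bottles and the tumbler upright all the way, set them down gently rather than dropping them, and leave the bowl of limes and the stack of coasters where they are.

Things in the scene. Friction and masses are not known exactly. Their poses are not given: they have to be found in the camera images.
- tall_bottle_mid (a point): Tall yellow glass bottle with a white paper band and a metal crown cap, standing on the turntable at the start. 210 mm high in all; body 60 mm across up to 105 mm above its foot, tapering to a straight neck 27 mm across from 148 to 202 mm above its foot; crown cap 29 mm across on top. 0.38 kg (may vary by a fifth). This point is on its axis, half-way up (105 mm above the foot); z points up. From above it is best taken by the neck, about 70 mm above this point.
- short_bottle_mid (a point): Short yellow bottle with a white screw cap, standing on the turntable at the start. 150 mm high in all; body 66 mm across up to 70 mm above its foot, tapering to a straight neck and cap 32 to 33 mm across from 98 to 150 mm above its foot. 0.30 kg (may vary by a fifth). This point is on its axis, half-way up (75 mm above the foot); z points up. From above it is best taken by the neck and cap, about 50 mm above this point.
- tumbler_mid (a point): Clear glass tumbler standing mouth up on the table at the start: straight cylinder 66 mm across outside, 100 mm high, wall 4 mm. 0.24 kg (may vary by a fifth). This point is on its axis, half-way up (50 mm above the foot); z points up.
- lid_mid (a point): Green silicone lid lying knob up on the table at the start: flat disc 84 mm across and 4 mm thick with an upright central knob 17 mm across whose top is 26 mm above the disc's underside. Flat underneath; about 50 g. This point is on its axis, 13 mm above the underside (half-way up); z points up.
- opener_mid (a point): Chrome bottle opener lying flat on the table at the start, 126 mm long and 10 mm thick: straight handle 16 mm wide from -63 to +29 mm along its x axis, then a loop head 38 mm across at +x. About 90 g. This point is in the middle of its length (on the handle), half-way up (5 mm above the underside); x runs along the handle towards the loop, z up.
- long_tray: The longer of two low dark wooden trays with cork floors, fixed to the table: 264 x 102 mm. Origin at the centre of its underside, x along its length, z up. Floor 6 mm and rim 22 mm above the table, walls and cross-piece 6 mm thick. Square bay 90 x 90 mm inside, centred at x = -81 mm, y = 0; long bay 156 x 90 mm inside, centred at x = +48 mm, y = 0.
- short_tray: The shorter of two low dark wooden trays with cork floors, fixed to the table: 198 x 102 mm. Origin at the centre of its underside, x along its length, z up. Floor 6 mm and rim 22 mm above the table, walls and cross-piece 6 mm thick. Two equal square bays 90 x 90 mm inside, centred at x = -48 and +48 mm, y = 0.
- turntable: Round white plastic turntable, 230 mm across, on which both bottles stand at the start, about 136 mm apart, on opposite sides of its centre. Origin at the centre of its underside on the table; its top is 24 mm above the table. The plate turns freely on its upright axis if pushed; it need not be turned.
- lime_bowl: Bystander: white ceramic bowl of limes, 140 mm across, 85 mm high with the limes, loose on the table beyond the turntable. Origin at the centre of its underside. Leave it where it is. (A closed tin bin with a latch, 0.17 m high, fixed, stands beyond it, out of the way.)
- coasters: Bystander: stack of round cork coasters, 94 mm across, 30 mm high, loose on the table beyond the stock. Origin at the centre of its underside. Leave it where it is.
Mind the look-alikes: they are no part of the job. What is meant by the part that bears tumbler_mid is not blue, and is the larger of those in its own colour. Leave any black or turquoise look-alike of the part that bears short_bottle_mid alone.

How it is judged:
By the outcome, as a careful person would: the job done as asked, in the order asked, and still so for the second after the job is handed in, with the robot touching nothing.
It also fails if it takes over 144 s, if anything falls off the work surface, if the arm or the gripper's body presses on something with over 40 N, if the wrist force passes 120 N, or if a joint passes its speed limit or range.

## Robot

A 6-joint arm with a two-finger parallel gripper is mounted at the origin on the work surface. World frame = base frame: x ahead of the robot, y to its left, z up, the work surface at z = 0. Lengths are in m, angles in rad, forces in N, time in s.
With the tool pointing down it reaches from about 0.35 to 0.85 m from the base axis. Payload 8.1 kg.
Tool frame: the origin (TCP) lies at the centre of the arm's flange, where the gripper is bolted on; the fingertips stand 186 mm ahead of it and the grasp point (between the pads) lies 167 mm ahead of it; z points along the fingers, y is the line along which they close (so a half turn about z gives the same grasp; the last joint's range is limited). The gripper opens to 93 mm and grips with 3 to 60 N. Pads are 15 mm wide; open, the fingers measure 128 mm over their backs; the gripper's body (75 mm by 188 mm) begins 65 mm behind the grasp point.
Start: joints at [1.028, 0.13, 1.488, -0, 1.523, -0.085], TCP at [0.265, 0.538, 0.405] pointing down, gripper open.
Joint ranges: [-2.96, 2.96], [-0.89, 2.26], [0.02, 2.5], [-1.34, 4.48], [0, 2.73], [-2.66, 2.66]. Speed limits (rad/s): [2.39, 2.39, 2.79, 3.14, 3.14, 3.14].

## Interface

Orientations are given as a rotation vector (axis times angle).
In Python, from plant import robot gives the robot as it stands.
- The arm moves only by the tool apply_moves, never from a script. Its argument "series" is a list of rows, each a list of 2 entries, a list of its own where there are three numbers: the shift along the tool's x, y, z in mm, then the turn, a rotation vector about the tool's x, y, z in rad. A call has 1 to 12 rows; each row shifts and turns the commanded pose from where the row before left it, along the tool's axes as they then stand; what a row does not reach is not made up. A row lasts 1/12 s, in which the tool goes at most 41.7 mm and 7.16 degrees, less where a joint would pass 70% of its speed; a pose out of reach is approached as far as the arm can. A call is refused whole if a number of a shift passes 41.7 or a number of a turn 0.125, either way. A call with a gripper value outside its range is refused whole. "claw" is the opening, from 0 (shut) to 1 (fully open), set as the call begins (left out, the last holds). The fingers move at their own pace and stop on an object; "newtons" is the grip in N (left out, the last holds). Time passes only in rows, so rows that do not move let the fingers close. It gives the time, the measured TCP pose, the force, the opening and the grip force at its end, in the units of the state.
- robot.read_state(): the state, without advancing time (a new reading comes with each control period).
- robot.read_camera(name): name is "scene" or "top"; returns (picture, depth): 384x512x3 uint8, blue, green, red; 384x512 float32, m along the optical axis (not along the pixel's ray), 0 where there is no reading.
- robot.calibration(name): a dict with "fx", "fy", "cx", "cy" (pixels), "extrinsics" (4x4, takes a point from world to camera coordinates). Camera axes: x right, y down, z forward; pixel columns grow to the right and rows downward; lengths in m; the calibration is good to about 2 mm. A picture is of the moment at which its call begins. calibration takes no time and is no camera call.
- robot.close_job(): hands the job in; it is judged then, once.
The state is a dict: "t": time; "q": joint angles; "dq": joint speeds; "joint_torque": joint torques, N m; "tool_pos": TCP position; "orientation": TCP orientation; "force": force on the tool from outside, world axes, zero at the start; "wrist_torque": the same for the moment, N m; "opening": finger opening in m; "gripper_force": force on a finger pad.
Only numpy, scipy, OpenCV 4.12 (cv2) and the standard library are available. Lean on these libraries where they do the work, as an engineer would, in place of code of your own. Each camera call takes 0.05 s, during which the arm holds its last target. There are 200 camera calls.

## Working session

There is one attempt and no reset: what is moved stays moved. The work goes in short steps, Python scripts to look and compute and a tool call to move; the robot and the scene stay as the last step left them, time stands still between calls to the robot, and variables do not carry over. Pictures are saved under pics/ and viewed, at most 14 in all, crops included, and the job is handed in when it is done.

Besides the shell and the picture viewer there is one more tool, called after "Call:" by a JSON object that holds its "api" and its "payload", one argument or row to a line. apply_moves: Moves the arm, as the interface text tells. Its arguments: {"type":"object","properties":{"series":{"type":"array"},"claw":{"type":"number"},"newtons":{"type":"number"}},"required":["series"]}

```bash
mkdir -p pics; ls
python3 - <<'E'
from plant import robot
import cv2,numpy as np
s=robot.read_state();print({k:np.round(v,3).tolist() for k,v in s.items()})
for n in("scene","top"):
    p,d=robot.read_camera(n);cv2.imwrite(f"pics/{n}0.png",p);np.save(f"pics/{n}0.npy",d)
    c=robot.calibration(n);print(n,c["fx"],c["fy"],c["cx"],c["cy"],np.round(c["extrinsics"],3).tolist())
E
```

```text
pics
{'t': 0.0, 'q': [1.028, 0.131, 1.489, 0.0, 1.523, -0.085], 'dq': [-0.001, 0.0, 0.001, -0.001, 0.002, 0.001], 'joint_torque': [0.0, -55.986, -49.176, 0.077, 0.036, -0.0], 'tool_pos': [0.265, 0.538, 0.404], 'orientation': [-0.713, -3.059, 0.003], 'force': [-0.128, 0.146, 0.47], 'wrist_torque': [-0.053, 0.027, -0.018], 'gripper_force': 0.0, 'opening': 0.093}
scene 356.7568287876562 356.7568287876562 255.8420279254736 188.36730351616907 [[0.885, 0.466, -0.011, -0.49], [0.272, -0.535, -0.8, -0.094], [-0.378, 0.705, -0.6, 1.42], [0.0, 0.0, 0.0, 1.0]]
top 489.48938122422993 489.48938122422993 255.51323386170642 189.93679943949576 [[-0.002, -1.0, 0.009, -0.045], [-0.994, 0.001, -0.109, 0.58], [0.109, -0.01, -0.994, 1.497], [0.0, 0.0, 0.0, 1.0]]
```

View pics/scene0.png

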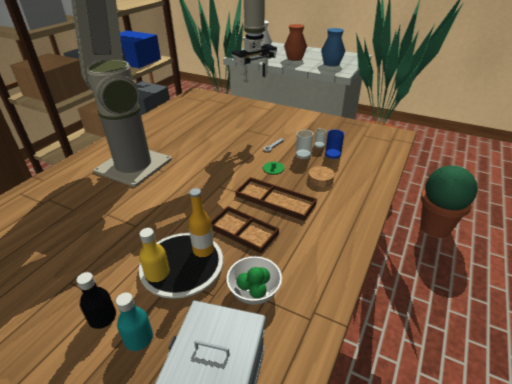

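View pics/top0.png

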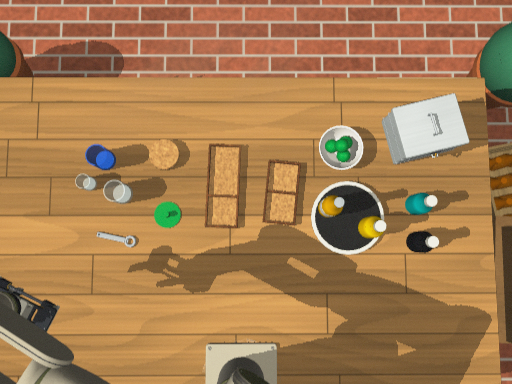

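The top view has +x up and +y left. The stock is on the left, with the clear larger tumbler at (117,191), the lid at (168,215) and the opener at (117,239). The long tray is at (224,186) and the short tray at (282,192). On the turntable, the tall bottle is near (335,203) and the short yellow one near (374,227). The black and turquoise look-alikes are at (425,205-240).

```bash
cat > h.py <<'E'
import numpy as np,cv2
from plant import robot
from scipy.spatial.transform import Rotation as R
def rays(n,uv,z):
    "pixels -> world points on the plane at height z"
    c=robot.calibration(n);E=np.array(c["extrinsics"]);uv=np.atleast_2d(uv).astype(float)
    d=np.c_[(uv[:,0]-c["cx"])/c["fx"],(uv[:,1]-c["cy"])/c["fy"],np.ones(len(uv))]@E[:3,:3]
    o=-E[:3,:3].T@E[:3,3];return o+d*((z-o[2])/d[:,2])[:,None]
def cloud(n,dep):
    c=robot.calibration(n);E=np.array(c["extrinsics"]);v,u=np.indices(dep.shape)
    p=np.dstack([(u-c["cx"])/c["fx"]*dep,(v-c["cy"])/c["fy"]*dep,dep])
    return (p-E[:3,3])@E[:3,:3]
def plan(xyz,yaw=None):
    "shift (tool axes now, mm) of TCP to xyz; turn about tool z so tool y lies at yaw (mod pi)"
    s=robot.read_state();r=R.from_rotvec(s["orientation"]);m=r.as_matrix()
    print("tool_x",m[:,0].round(3),"tool_y",m[:,1].round(3),"tool_z",m[:,2].round(3),"t",round(s["t"],2),"pos",np.round(s["tool_pos"],4))
    print("shift mm",(m.T@(np.array(xyz)-s["tool_pos"])*1000).round(1))
    if yaw is not None:
        a=np.arctan2(m[1,1],m[0,1]);d=(yaw-a+np.pi/2)%np.pi-np.pi/2
        print("turn about tool z",round(-d,3),"q6",round(s["q"][5],3))
E
python3 - <<'E'
from h import *
im={n:cv2.imread(f"pics/{n}0.png") for n in("top","scene")}
C={n:cloud(n,np.load(f"pics/{n}0.npy")) for n in im}
def blobs(m,amin):
    k,l,st,ce=cv2.connectedComponentsWithStats(m.astype(np.uint8));return [(l==i,st[i],ce[i]) for i in range(1,k) if st[i,4]>=amin]
t=C["top"];print("table z",np.median(t[250:300,180:230,2]))
# tops by height
for lo,hi in((.222,.25),(.162,.185),(.135,.162),(.095,.11),(.085,.095)):
  for n in im:
    for m,st,ce in blobs((C[n][...,2]>lo)&(C[n][...,2]<hi)&(abs(C[n][...,1])<.8)&(C[n][...,0]>.25),12):
        p=C[n][m];print(n,lo,hi,ce.round(),st[4],"mid",((p.min(0)+p.max(0))/2).round(4),"size",np.ptp(p,axis=0).round(3))
hsv=cv2.cvtColor(im["top"],cv2.COLOR_BGR2HSV)
# lid
g=cv2.inRange(hsv,(45,120,60),(85,255,255))
for m,st,ce in blobs(g>0,100):
    print("green",ce.round(1),st, cv2.fitEllipse(np.argwhere(m)[:,::-1].astype(np.float32)) and rays("top",[st[:2]+st[2:4]/2-.5],.004).round(4))
# trays: dark
d=(hsv[...,2]<90);d[:,:190]=0;d[:,310:]=0;d[:130]=0;d[240:]=0
for m,st,ce in blobs(d,60):
    r=cv2.minAreaRect(np.argwhere(m)[:,::-1].astype(np.float32));b=rays("top",cv2.boxPoints(r),.022)
    print("tray",b.mean(0).round(4),np.linalg.norm(b[1]-b[0]).round(3),np.linalg.norm(b[2]-b[1]).round(3),"yaw",np.arctan2(*(b[1]-b[0])[1::-1]).round(3),b.round(3).tolist())
crop=lambda n,x,y,w,h,s,o:cv2.imwrite(o,cv2.resize(im[n][y:y+h,x:x+w],None,fx=s,fy=s,interpolation=cv2.INTER_CUBIC))
a=cv2.resize(im["top"][140:265,65:195],None,fx=4,fy=4,interpolation=cv2.INTER_CUBIC)
cv2.imwrite("pics/stock.png",a)
E
```

```text
table z 0.0001371647068642492
top 0.222 0.25 [339. 202.] 90 mid [ 0.526  -0.27    0.2327] size [0.025 0.027 0.015]
scene 0.222 0.25 [264.  72.] 30 mid [0.2888 0.5815 0.2354] size [0.022 0.013 0.024]
scene 0.222 0.25 [195. 193.] 97 mid [ 0.5257 -0.2705  0.2286] size [0.029 0.026 0.013]
top 0.162 0.185 [433. 123.] 54 mid [ 0.7603 -0.5613  0.1685] size [0.066 0.02  0.012]
top 0.162 0.185 [332. 204.] 49 mid [ 0.5272 -0.2678  0.1732] size [0.035 0.03  0.022]
top 0.162 0.185 [380. 225.] 115 mid [ 0.4632 -0.3949  0.1728] size [0.031 0.031 0.02 ]
scene 0.162 0.185 [197. 213.] 99 mid [ 0.5279 -0.2735  0.1733] size [0.031 0.029 0.023]
scene 0.162 0.185 [146. 234.] 144 mid [ 0.4641 -0.3968  0.1689] size [0.035 0.031 0.014]
scene 0.162 0.185 [211. 346.] 131 mid [ 0.7602 -0.5613  0.1659] size [0.062 0.019 0.007]
top 0.135 0.162 [430. 125.] 3422 mid [ 0.76   -0.5602  0.1482] size [0.193 0.224 0.026]
top 0.135 0.162 [331. 206.] 145 mid [ 0.5254 -0.2691  0.1485] size [0.055 0.052 0.027]
top 0.135 0.162 [431. 200.] 122 mid [ 0.5372 -0.5518  0.1466] size [0.03  0.035 0.022]
top 0.135 0.162 [374. 226.]
[... 2668 characters left out ...]
d [0.5756 0.3589 0.0901] size [0.06  0.041 0.01 ]
scene 0.085 0.095 [335. 138.] 34 mid [0.6841 0.4147 0.09  ] size [0.059 0.032 0.01 ]
scene 0.085 0.095 [201. 239.] 58 mid [ 0.5316 -0.2802  0.0901] size [0.048 0.043 0.01 ]
scene 0.085 0.095 [154. 263.] 79 mid [ 0.47   -0.4024  0.0901] size [0.053 0.054 0.01 ]
scene 0.085 0.095 [ 93. 298.] 177 mid [ 0.421  -0.5513  0.09  ] size [0.052 0.052 0.01 ]
scene 0.085 0.095 [131. 320.] 208 mid [ 0.5388 -0.5529  0.09  ] size [0.051 0.052 0.01 ]
green [498.6  59.8] [ 481   24   31   67 1507] [[ 1.0222 -0.8398  0.004 ]]
green [339.8 147.6] [325 136  27  26 427] [[ 0.7165 -0.3122  0.004 ]]
green [167.  214.3] [154 202  27  26 552] [[0.5052 0.2331 0.004 ]]
```

View pics/stock.png

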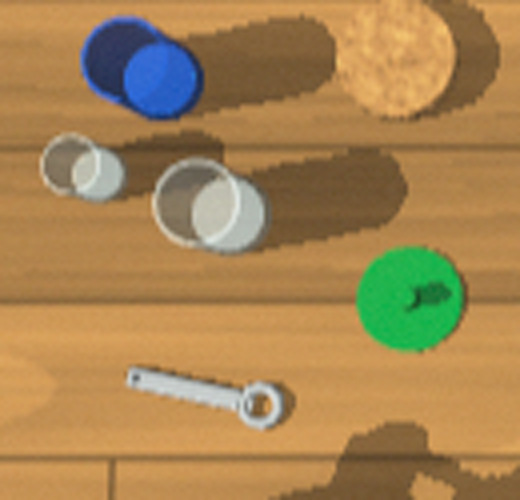

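The crop shows the clear tumbler's rim at about (198,202) in the crop, the lid at (411,299), and the opener running from (135,377) to its loop at (262,404).

Run:
```python
from h import *
im=cv2.imread("pics/top0.png");P=cloud("top",np.load("pics/top0.npy"));z=P[...,2]
k,l,st,ce=cv2.connectedComponentsWithStats(((z>.014)&(z<.03)).astype(np.uint8))
def rect(p):
    r=cv2.minAreaRect((p[:,:2]*1000).astype(np.float32));b=cv2.boxPoints(r);e=max(b[1]-b[0],b[2]-b[1],key=np.linalg.norm)
    return np.round(r[0],1),np.round(r[1],1),round(float(np.arctan2(e[1],e[0])),3)
for i in range(1,k):
    if st[i,4]>100 and 190<ce[i][0]<310: print("tray",ce[i].round(),rect(P[l==i]))
k,l,st,ce=cv2.connectedComponentsWithStats(((z>.004)&(z<.016)).astype(np.uint8))
for i in range(1,k):
    if st[i,4]>25 and 90<ce[i][0]<150 and 225<ce[i][1]<255:
        print("opener",ce[i],st[i],rect(P[l==i]))
g=im[225:255,90:145].astype(int);m=(abs(g.max(2)-g.min(2))<45)&(g.max(2)>120)
v,u=np.nonzero(m);q=rays("top",np.c_[u+90,v+225],.008);print("opener colour",rect(q),q[np.argmin(u)],q[np.argmax(u)])
# lid / knob
k=(z>.018)&(z<.032);v,u=np.nonzero(k);s=(abs(u-168)<20)&(abs(v-214)<20);print("knob",P[v[s],u[s]].mean(0),s.sum())
plan([.526,-.27,.45],0)
```

```text
tray [222. 185.] (array([598.3,  57.2]), array([102.4, 264.8]), -0.044)
tray [282. 191.] (array([ 576.5, -127.9]), array([102.5, 198.9]), -0.101)
opener [117.52466368 237.74887892] [ 96 231  42  16 223] (array([429.8, 389.8]), array([127.4,  35.7]), 1.433)
opener colour (array([428.2, 391.3]), array([122.2,  34.9]), 1.462) [0.45054464 0.45036123 0.008     ] [0.42844068 0.33105399 0.008     ]
knob [0.50679903 0.2327778  0.02559899] 24
tool_x [-0.897  0.442  0.   ] tool_y [ 0.442  0.897 -0.002] tool_z [-0.001 -0.001 -1.   ] t 0.1 pos [0.2651 0.5381 0.4038]
shift mm [-591.2 -609.6  -45.3]
turn about tool z 1.113 q6 -0.085
```

Call:
{"api": "apply_moves", "payload": {
  "series": [
    [[0,0,-20],[0,0,-0.1145]],
    [[0,0,-20],[0,0,-0.1145]],
    [[0,0,-20],[0,0,-0.1145]],
    [[0,0,-20],[0,0,-0.1145]],
    [[-5,-16,0],[0,0,0]],
    [[-11,-34,0],[0,0,0]],
    [[-11,-34,0],[0,0,0]],
    [[-11,-34,0],[0,0,0]],
    [[-11,-34,0],[0,0,0]],
    [[-11,-34,0],[0,0,0]],
    [[-11,-34,0],[0,0,0]],
    [[-11,-34,0],[0,0,0]]
  ],
  "claw": 1,
  "newtons": 20
}}

```text
t: 1.1
tool_pos: [0.3472, 0.2826, 0.4843]
orientation: [0.001, -3.141, 0.0]
force: [0.6, 0.2, -0.2]
opening: 0.093
gripper_force: 0.0
```

Call:
{"api": "apply_moves", "payload": {
  "series": [
    [[-11,-34,0],[0,0,0]],
    [[-11,-34,0],[0,0,0]],
    [[-11,-34,0],[0,0,0]],
    [[-11,-34,0],[0,0,0]],
    [[-11,-34,0],[0,0,0]],
    [[-11,-34,0],[0,0,0]],
    [[-11,-34,0],[0,0,0]],
    [[-11,-34,0],[0,0,0]],
    [[-11,-34,0],[0,0,0]],
    [[-11,-34,0],[0,0,0]],
    [[-11,-34,0],[0,0,0]],
    [[-11,-34,0],[0,0,0]]
  ]
}}

```text
t: 2.1
tool_pos: [0.4794, -0.1256, 0.4844]
orientation: [-0.0, -3.141, -0.0]
force: [0.1, 0.9, 0.2]
opening: 0.0932
gripper_force: 0.0
```

Run:
```python
from h import *
plan([.526,-.2705,.366],np.pi/2)
im=cv2.imread("pics/top0.png");P=cloud("top",np.load("pics/top0.npy"));z=P[...,2]
k,l,st,ce=cv2.connectedComponentsWithStats(((z>.004)&(z<.016)).astype(np.uint8))
i=l[239,113] or l[240,120];q=P[l==i][:,:2]*1000
h=q[q[:,1]>375];a=cv2.fitLine(h.astype(np.float32),cv2.DIST_HUBER,0,.01,.01).ravel();e=a[:2]*np.sign(-a[1])
t=(q-a[2:])@e;print("axis",e,"yaw",np.arctan2(e[1],e[0]),"len",np.ptp(t),"mid",a[2:]+e*(t.min()+t.max())/2)
```

```text
tool_x [-1.  0.  0.] tool_y [0. 1. 0.] tool_z [-0.  0. -1.] t 2.1 pos [ 0.4794 -0.1256  0.4844]
shift mm [ -46.7 -144.9  118.3]
turn about tool z -0.0 q6 -1.931
axis [-0.25605586 -0.966662  ] yaw -1.8297362 len 125.83240213395268 mid [432.3060083  389.76792325]
```

Call:
{"api": "apply_moves", "payload": {
  "series": [
    [[-12,-36,0],[0,0,0]],
    [[-12,-36,0],[0,0,0]],
    [[-12,-36,0],[0,0,0]],
    [[-11,-37,0],[0,0,0]],
    [[0,0,10],[0,0,0]],
    [[0,0,20],[0,0,0]],
    [[0,0,20],[0,0,0]],
    [[0,0,20],[0,0,0]],
    [[0,0,20],[0,0,0]],
    [[0,0,18],[0,0,0]],
    [[0,0,10],[0,0,0]],
    [[0,0,0],[0,0,0]]
  ]
}}

```text
t: 3.1
tool_pos: [0.5255, -0.268, 0.3633]
orientation: [0.001, -3.137, -0.005]
force: [-0.6, 0.1, -0.2]
opening: 0.0931
gripper_force: 0.0
```

Call:
{"api": "apply_moves", "payload": {
  "series": [
    [[0,0,0],[0,0,0]],
    [[0,0,0],[0,0,0]],
    [[0,0,0],[0,0,0]],
    [[0,0,0],[0,0,0]],
    [[0,0,0],[0,0,0]],
    [[0,0,0],[0,0,0]],
    [[0,0,0],[0,0,0]],
    [[0,0,0],[0,0,0]],
    [[0,0,0],[0,0,0]],
    [[0,0,0],[0,0,0]]
  ],
  "claw": 0,
  "newtons": 25
}}

```text
t: 3.93
tool_pos: [0.5263, -0.2687, 0.3667]
orientation: [0.0, -3.141, -0.0]
force: [-0.2, -0.5, 0.1]
opening: 0.031
gripper_force: 0.3
```

Call:
{"api": "apply_moves", "payload": {
  "series": [
    [[0,0,0],[0,0,0]],
    [[0,0,0],[0,0,0]],
    [[0,0,0],[0,0,0]],
    [[0,0,0],[0,0,0]],
    [[0,0,-4],[0,0,0]],
    [[0,0,-8],[0,0,0]],
    [[0,0,-12],[0,0,0]],
    [[0,0,-12],[0,0,0]],
    [[0,0,-12],[0,0,0]],
    [[0,0,-8],[0,0,0]],
    [[0,0,-4],[0,0,0]],
    [[0,0,0],[0,0,0]]
  ]
}}

```text
t: 4.93
tool_pos: [0.5266, -0.2689, 0.4287]
orientation: [-0.0, 3.139, -0.002]
force: [1.1, 0.0, -3.7]
opening: 0.0279
gripper_force: 25.0
```

Call:
{"api": "apply_moves", "payload": {
  "series": [
    [[0,5,0],[0,0,0]],
    [[0,10,0],[0,0,0]],
    [[1,16,0],[0,0,0]],
    [[1,20,0],[0,0,0]],
    [[1,20,0],[0,0,0]],
    [[1,20,0],[0,0,0]],
    [[1,20,0],[0,0,0]],
    [[1,20,0],[0,0,0]],
    [[1,20,0],[0,0,0]],
    [[1,20,0],[0,0,0]],
    [[1,20,0],[0,0,0]],
    [[0,20,0],[0,0,0]]
  ]
}}

```text
t: 5.93
tool_pos: [0.5164, -0.0553, 0.4261]
orientation: [0.002, -3.141, -0.001]
force: [0.2, 0.6, -3.1]
opening: 0.028
gripper_force: 25.0
```

Call:
{"api": "apply_moves", "payload": {
  "series": [
    [[0,20,0],[0,0,0]],
    [[0,20,0],[0,0,0]],
    [[0,20,0],[0,0,0]],
    [[0,20,0],[0,0,0]],
    [[0,15,0],[0,0,0]],
    [[0,12,0],[0,0,0]],
    [[0,8,0],[0,0,0]],
    [[0,4,0],[0,0,0]],
    [[0,0,0],[0,0,0]],
    [[0,0,0],[0,0,0]],
    [[0,0,0],[0,0,0]]
  ]
}}

```text
t: 6.85
tool_pos: [0.5173, 0.0607, 0.4267]
orientation: [-0.001, -3.142, 0.0]
force: [-0.1, 0.1, -3.2]
opening: 0.028
gripper_force: 25.0
```

Run:
```python
from h import *
plan([.517,.061,.348])
for n in("top","scene"):
    p,d=robot.read_camera(n);cv2.imwrite(f"pics/{n}1.png",p);np.save(f"pics/{n}1.npy",d)
a=cv2.imread("pics/scene1.png")[120:300,150:390];b=cv2.imread("pics/top1.png")[110:290,140:380]
cv2.imwrite("pics/v1.png",cv2.resize(np.vstack([a,b]),None,fx=1.65,fy=1.65))
```

```text
tool_x [-1.     0.001  0.   ] tool_y [ 0.001  1.    -0.   ] tool_z [-0. -0. -1.] t 6.85 pos [0.5173 0.0607 0.4267]
shift mm [ 0.3  0.3 78.7]
```

View pics/v1.png

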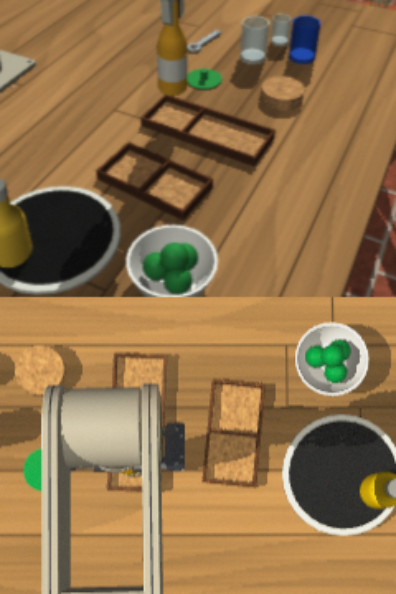

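The bottle hangs upright. In the scene crop its foot is at (172,92), still above and behind the square bay at (172,113). I'm lowering it.

Call:
{"api": "apply_moves", "payload": {
  "series": [
    [[0,0,5],[0,0,0]],
    [[0,0,12],[0,0,0]],
    [[0,0,15],[0,0,0]],
    [[0,0,15],[0,0,0]],
    [[0,0,12],[0,0,0]],
    [[0,0,7],[0,0,0]],
    [[0,0,4],[0,0,0]],
    [[0,0,2],[0,0,0]],
    [[0,0,1],[0,0,0]],
    [[0,0,1],[0,0,0]],
    [[0,0,1],[0,0,0]],
    [[0,0,0],[0,0,0]]
  ]
}}

```text
t: 7.95
tool_pos: [0.5174, 0.0613, 0.3522]
orientation: [-0.0, 3.141, -0.0]
force: [-0.6, -0.0, -2.9]
opening: 0.0281
gripper_force: 25.0
```

Call:
{"api": "apply_moves", "payload": {
  "series": [
    [[0,0,1],[0,0,0]],
    [[0,0,0.5],[0,0,0]],
    [[0,0,0.5],[0,0,0]],
    [[0,0,0],[0,0,0]],
    [[0,0,0],[0,0,0]]
  ]
}}

```text
t: 8.37
tool_pos: [0.5173, 0.0613, 0.3497]
orientation: [0.0, -3.142, 0.0]
force: [-0.6, -0.6, -3.6]
opening: 0.0283
gripper_force: 25.0
```

Call:
{"api": "apply_moves", "payload": {
  "series": [
    [[0,0,0.5],[0,0,0]],
    [[0,0,0.5],[0,0,0]],
    [[0,0,0.5],[0,0,0]],
    [[0,0,0],[0,0,0]],
    [[0,0,0],[0,0,0]],
    [[0,0,0],[0,0,0]]
  ]
}}

```text
t: 8.87
tool_pos: [0.5174, 0.0613, 0.3487]
orientation: [-0.0, 3.141, -0.0]
force: [0.5, -0.0, 0.5]
opening: 0.028
gripper_force: 25.0
```

Call:
{"api": "apply_moves", "payload": {
  "series": [
    [[0,0,0],[0,0,0]],
    [[0,0,0],[0,0,0]],
    [[0,0,0],[0,0,0]],
    [[0,0,0],[0,0,0]],
    [[0,0,0],[0,0,0]],
    [[0,0,0],[0,0,0]],
    [[0,0,-10],[0,0,0]],
    [[0,0,-15],[0,0,0]],
    [[0,0,-20],[0,0,0]],
    [[0,0,-25],[0,0,0]],
    [[0,0,-25],[0,0,0]],
    [[0,0,0],[0,0,0]]
  ],
  "claw": 0.8
}}

```text
t: 9.87
tool_pos: [0.5181, 0.0613, 0.4502]
orientation: [-0.0, 3.133, 0.0]
force: [-0.1, -0.4, 0.7]
opening: 0.0744
gripper_force: 0.0
```

Call:
{"api": "apply_moves", "payload": {
  "series": [
    [[0,15,0],[0,0,0]],
    [[9,34,0],[0,0,0]],
    [[9,34,0],[0,0,0]],
    [[9,34,0],[0,0,0]],
    [[9,34,0],[0,0,0]],
    [[9,34,0],[0,0,0]],
    [[9,34,0],[0,0,0]],
    [[9,34,0],[0,0,0]],
    [[9,34,0],[0,0,0]],
    [[9,30,0],[0,0,0]],
    [[4,12,0],[0,0,0]],
    [[0,0,0],[0,0,0]]
  ]
}}

```text
t: 10.87
tool_pos: [0.4309, 0.3925, 0.4431]
orientation: [0.006, -3.141, -0.0]
force: [0.0, -0.5, 0.4]
opening: 0.0744
gripper_force: 0.0
```

Call:
{"api": "apply_moves", "payload": {
  "series": [
    [[0,0,0],[0,0,-0.119]],
    [[0,0,10],[0,0,-0.119]],
    [[0,0,20],[0,0,-0.119]],
    [[0,0,20],[0,0,-0.119]],
    [[0,0,20],[0,0,-0.119]],
    [[0,0,20],[0,0,-0.119]],
    [[0,0,20],[0,0,-0.119]],
    [[0,0,20],[0,0,-0.119]],
    [[0,0,10],[0,0,-0.119]],
    [[0,0,0],[0,0,-0.119]],
    [[0,0,0],[0,0,-0.12]],
    [[0,0,0],[0,0,0]]
  ],
  "claw": 0.5
}}

```text
t: 11.87
tool_pos: [0.4328, 0.3889, 0.303]
orientation: [1.919, -2.486, 0.001]
force: [-0.5, -0.2, 0.4]
opening: 0.047
gripper_force: 0.0
```

Run:
```python
from h import *
plan([.432,.390,.1875],-.26)
for n in("top","scene"):
    p,d=robot.read_camera(n);cv2.imwrite(f"pics/{n}2.png",p);np.save(f"pics/{n}2.npy",d)
P=cloud("top",d:=np.load("pics/top2.npy"));z=P[...,2]
m=(z>.2)&(z<.22)&(abs(P[...,1]-.06)<.1)&(P[...,0]>.4);print("tall cap",P[m].mean(0),m.sum())
a=cv2.imread("pics/scene2.png")[90:270,180:420];b=cv2.imread("pics/top2.png")[140:320,60:300]
cv2.imwrite("pics/v2.png",cv2.resize(np.vstack([a,b]),None,fx=1.65,fy=1.65))
```

```text
tool_x [-0.253 -0.967  0.001] tool_y [-0.967  0.253  0.   ] tool_z [-0.    -0.001 -1.   ] t 11.87 pos [0.4328 0.3889 0.303 ]
shift mm [ -1.    1.1 115.5]
turn about tool z 0.004 q6 -2.242
tall cap [0.51696915 0.05933347 0.21568914] 77
```

View pics/v2.png

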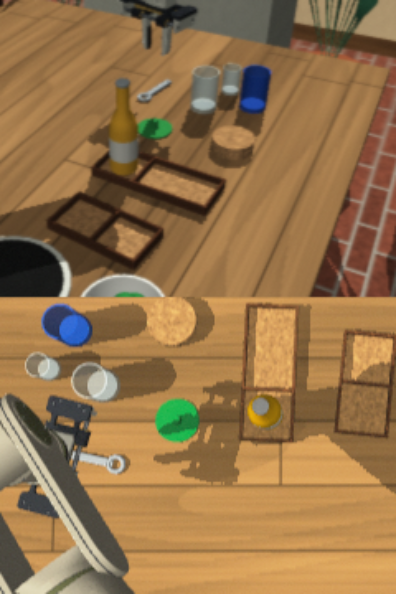

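The tall bottle stands in the square bay, with its cap measured at (0.517, 0.059, 0.216). The gripper straddles the opener's handle.

Call:
{"api": "apply_moves", "payload": {
  "series": [
    [[-1,1,10],[0,0,0]],
    [[0,0,20],[0,0,0]],
    [[0,0,20],[0,0,0]],
    [[0,0,20],[0,0,0]],
    [[0,0,18],[0,0,0]],
    [[0,0,12],[0,0,0]],
    [[0,0,8],[0,0,0]],
    [[0,0,4],[0,0,0]],
    [[0,0,2],[0,0,0]],
    [[0,0,0],[0,0,0]],
    [[0,0,0],[0,0,0]],
    [[0,0,0],[0,0,0]]
  ]
}}

```text
t: 12.97
tool_pos: [0.432, 0.3919, 0.1904]
orientation: [-1.913, 2.49, -0.0]
force: [-0.1, -0.4, -0.3]
opening: 0.0467
gripper_force: 0.0
```

Call:
{"api": "apply_moves", "payload": {
  "series": [
    [[0,0,0],[0,0,0]],
    [[0,0,0],[0,0,0]],
    [[0,0,0],[0,0,0]],
    [[0,0,0],[0,0,0]],
    [[0,0,0],[0,0,0]],
    [[0,0,0],[0,0,0]],
    [[0,0,0],[0,0,0]],
    [[0,0,0],[0,0,0]],
    [[0,0,0],[0,0,0]],
    [[0,0,0],[0,0,0]]
  ],
  "claw": 0,
  "newtons": 20
}}

```text
t: 13.8
tool_pos: [0.4315, 0.3915, 0.1893]
orientation: [-1.914, 2.491, 0.0]
force: [-0.9, -0.4, 1.0]
opening: 0.0155
gripper_force: 19.8
```

Call:
{"api": "apply_moves", "payload": {
  "series": [
    [[0,0,-5],[0,0,0]],
    [[0,0,-10],[0,0,0]],
    [[0,0,-15],[0,0,0]],
    [[0,0,-20],[0,0,0]],
    [[0,0,-20],[0,0,0]],
    [[0,0,-20],[0,0,0]],
    [[0,0,-20],[0,0,0]],
    [[0,0,-20],[0,0,0]],
    [[0,0,-15],[0,0,0]],
    [[0,0,-5],[0,0,0]],
    [[0,0,0],[0,0,0]]
  ]
}}

```text
t: 14.72
tool_pos: [0.4319, 0.3918, 0.3417]
orientation: [-1.912, 2.488, -0.0]
force: [0.1, -1.0, -1.7]
opening: 0.0156
gripper_force: 19.8
```

Call:
{"api": "apply_moves", "payload": {
  "series": [
    [[0,0,0],[0,0,0.08]],
    [[0,0,0],[0,0,0.12]],
    [[0,0,0],[0,0,0.12]],
    [[0,0,0],[0,0,0.12]],
    [[0,0,0],[0,0,0.12]],
    [[0,0,0],[0,0,0.12]],
    [[0,0,0],[0,0,0.12]],
    [[0,0,0],[0,0,0.12]],
    [[0,0,0],[0,0,0.12]],
    [[0,0,0],[0,0,0.12]],
    [[0,0,0],[0,0,0.12]],
    [[0,0,0],[0,0,0.073]]
  ]
}}

```text
t: 15.72
tool_pos: [0.4311, 0.3912, 0.3375]
orientation: [-0.078, -3.139, 0.002]
force: [-0.8, -0.1, -1.2]
opening: 0.0151
gripper_force: 19.8
```

Run:
```python
from h import *
plan([.646,.055,.196],np.pi/2-.044);print(robot.read_state()["opening"])
```

```text
tool_x [-0.999  0.049  0.002] tool_y [ 0.049  0.999 -0.002] tool_z [-0.002 -0.002 -1.   ] t 15.72 pos [0.4311 0.3912 0.3375]
shift mm [-231.6 -324.9  141.6]
turn about tool z -0.005 q6 -0.872
0.015124000786302
```

Call:
{"api": "apply_moves", "payload": {
  "series": [
    [[-6,-8,0],[0,0,0]],
    [[-12,-17,0],[0,0,0]],
    [[-18,-25,0],[0,0,0]],
    [[-18,-25,0],[0,0,0]],
    [[-18,-25,0],[0,0,0]],
    [[-18,-25,0],[0,0,0]],
    [[-18,-25,0],[0,0,0]],
    [[-18,-25,0],[0,0,0]],
    [[-18,-25,0],[0,0,0]],
    [[-18,-25,0],[0,0,0]],
    [[-18,-25,0],[0,0,0]],
    [[-18,-25,0],[0,0,0]]
  ]
}}

```text
t: 16.72
tool_pos: [0.6179, 0.106, 0.3381]
orientation: [-0.062, -3.139, 0.001]
force: [-0.1, 0.1, -1.0]
opening: 0.0155
gripper_force: 19.8
```

Call:
{"api": "apply_moves", "payload": {
  "series": [
    [[-18,-25,0],[0,0,0]],
    [[-11,-17,0],[0,0,0]],
    [[-5,-8,0],[0,0,0]],
    [[0,0,0],[0,0,0]],
    [[0,0,15],[0,0,0]],
    [[0,0,25],[0,0,0]],
    [[0,0,25],[0,0,0]],
    [[0,0,20],[0,0,0]],
    [[0,0,10],[0,0,0]],
    [[0,0,0],[0,0,0]]
  ]
}}

```text
t: 17.55
tool_pos: [0.6474, 0.0579, 0.2406]
orientation: [-0.064, -3.135, -0.0]
force: [-0.4, 0.7, -1.3]
opening: 0.0156
gripper_force: 19.8
```

Run:
```python
from h import *
plan([.646,.055,.1955],np.pi/2-.044)
for n in("top","scene"):
    p,d=robot.read_camera(n);cv2.imwrite(f"pics/{n}3.png",p);np.save(f"pics/{n}3.npy",d)
a=cv2.imread("pics/scene3.png")[90:270,180:420];b=cv2.imread("pics/top3.png")[100:280,140:380]
cv2.imwrite("pics/v3.png",cv2.resize(np.vstack([a,b]),None,fx=1.65,fy=1.65))
```

```text
tool_x [-0.999  0.041  0.006] tool_y [ 0.041  0.999 -0.   ] tool_z [-0.006  0.    -1.   ] t 17.55 pos [0.6474 0.0579 0.2406]
shift mm [ 1.  -3.  45.1]
turn about tool z 0.003 q6 -1.52
```

View pics/v3.png

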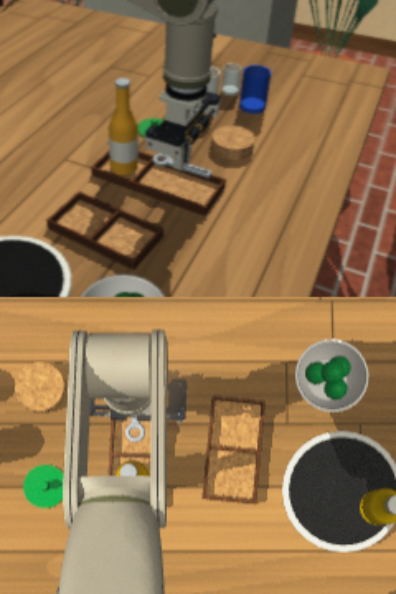

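The opener lies lengthwise over the long bay, its loop at (134,430) in the lower crop, short of the cross-piece at about row 455. I'm lowering it.

Call:
{"api": "apply_moves", "payload": {
  "series": [
    [[1,-3,8],[0,0,0]],
    [[0,0,12],[0,0,0]],
    [[0,0,10],[0,0,0]],
    [[0,0,6],[0,0,0]],
    [[0,0,3],[0,0,0]],
    [[0,0,2],[0,0,0]],
    [[0,0,2],[0,0,0]],
    [[0,0,1],[0,0,0]],
    [[0,0,0],[0,0,0]],
    [[0,0,0],[0,0,0]]
  ]
}}

```text
t: 18.48
tool_pos: [0.6484, 0.0539, 0.2006]
orientation: [0.067, 3.14, 0.0]
force: [-0.1, 0.1, -0.6]
opening: 0.0154
gripper_force: 19.8
```

Call:
{"api": "apply_moves", "payload": {
  "series": [
    [[0,0,2],[0,0,0]],
    [[0,0,1],[0,0,0]],
    [[0,0,1],[0,0,0]],
    [[0,0,0.5],[0,0,0]],
    [[0,0,0.5],[0,0,0]],
    [[0,0,0],[0,0,0]],
    [[0,0,0],[0,0,0]]
  ]
}}

```text
t: 19.07
tool_pos: [0.6483, 0.0539, 0.1953]
orientation: [0.067, 3.141, -0.0]
force: [-0.7, 0.8, 1.0]
opening: 0.0157
gripper_force: 19.8
```

Call:
{"api": "apply_moves", "payload": {
  "series": [
    [[0,0,0],[0,0,0]],
    [[0,0,0],[0,0,0]],
    [[0,0,0],[0,0,0]],
    [[0,0,0],[0,0,0]],
    [[0,0,0],[0,0,0]],
    [[0,0,-5],[0,0,0]],
    [[0,0,-15],[0,0,0]],
    [[0,0,-30],[0,0,0]],
    [[0,0,-38],[0,0,0]],
    [[0,0,-40],[0,0,0]],
    [[0,0,-40],[0,0,0]],
    [[0,0,-37],[0,0,0]]
  ],
  "claw": 0.4
}}

```text
t: 20.07
tool_pos: [0.6479, 0.0539, 0.4047]
orientation: [0.067, 3.138, 0.0]
force: [0.5, 0.4, 0.8]
opening: 0.0374
gripper_force: 0.0
```

Call:
{"api": "apply_moves", "payload": {
  "series": [
    [[5,-16,0],[0,0,0]],
    [[13,-34,0],[0,0,0]],
    [[13,-34,0],[0,0,0]],
    [[13,-34,0],[0,0,0]],
    [[13,-34,0],[0,0,0]],
    [[13,-34,0],[0,0,0]],
    [[13,-34,0],[0,0,0]],
    [[13,-34,0],[0,0,0]],
    [[13,-34,0],[0,0,0]],
    [[13,-34,0],[0,0,0]],
    [[13,-34,0],[0,0,0]],
    [[13,-34,0],[0,0,0]]
  ],
  "claw": 0.9
}}

```text
t: 21.07
tool_pos: [0.4825, -0.3309, 0.4018]
orientation: [0.067, 3.139, -0.002]
force: [0.6, -0.0, 0.7]
opening: 0.0837
gripper_force: 0.0
```

Run:
```python
from h import *
plan([.4635,-.3955,.316])
p,d=robot.read_camera("top");P=cloud("top",d);z=P[...,2]
m=(z>.0115)&(z<.0195)&(abs(P[...,0]-.646)<.072)&(abs(P[...,1]-.055)<.04);q=P[m];print("opener",q.min(0).round(3),q.max(0).round(3),np.median(q,axis=0).round(4),m.sum())
m=(z>.165)&(z<.18)&(abs(P[...,0]-.46)<.06)&(abs(P[...,1]+.39)<.06);print("short",P[m].mean(0),m.sum())
p,d=robot.read_camera("scene");P=cloud("scene",d);z=P[...,2]
m=(z>.165)&(z<.18)&(abs(P[...,0]-.46)<.06)&(abs(P[...,1]+.39)<.06);print("short",(P[m].min(0)+P[m].max(0))/2,m.sum())
```

```text
tool_x [-0.999  0.043 -0.001] tool_y [ 0.043  0.999 -0.001] tool_z [ 0.001 -0.001 -1.   ] t 21.07 pos [ 0.4825 -0.3309  0.4018]
shift mm [ 16.3 -65.3  85.9]
opener [0.575 0.015 0.012] [0.717 0.095 0.019] [0.6389 0.0532 0.0149] 252
short [ 0.44774698 -0.39381542  0.16664607] 1
short [ 0.46311484 -0.39652326  0.17057815] 131
```

Call:
{"api": "apply_moves", "payload": {
  "series": [
    [[8,-32,0],[0,0,0]],
    [[6,-24,0],[0,0,0]],
    [[2,-9,0],[0,0,0]],
    [[0,0,0],[0,0,0]],
    [[0,0,10],[0,0,0]],
    [[0,0,20],[0,0,0]],
    [[0,0,20],[0,0,0]],
    [[0,0,18],[0,0,0]],
    [[0,0,12],[0,0,0]],
    [[0,0,6],[0,0,0]],
    [[0,0,0],[0,0,0]]
  ]
}}

```text
t: 22.08
tool_pos: [0.465, -0.3923, 0.3123]
orientation: [-0.065, -3.139, -0.004]
force: [0.5, -1.3, -0.1]
opening: 0.0838
gripper_force: 0.0
```

Call:
{"api": "apply_moves", "payload": {
  "series": [
    [[0,0,0],[0,0,0]],
    [[0,0,0],[0,0,0]],
    [[0,0,0],[0,0,0]],
    [[0,0,0],[0,0,0]],
    [[0,0,0],[0,0,0]],
    [[0,0,0],[0,0,0]],
    [[0,0,0],[0,0,0]],
    [[0,0,0],[0,0,0]],
    [[0,0,0],[0,0,0]],
    [[0,0,0],[0,0,0]],
    [[0,0,0],[0,0,0]],
    [[0,0,0],[0,0,0]]
  ],
  "claw": 0,
  "newtons": 25
}}

```text
t: 23.08
tool_pos: [0.4649, -0.3937, 0.3142]
orientation: [-0.067, -3.141, 0.0]
force: [-0.2, -0.8, -0.2]
opening: 0.0325
gripper_force: 25.0
```

Call:
{"api": "apply_moves", "payload": {
  "series": [
    [[0,0,-4],[0,0,0]],
    [[0,0,-8],[0,0,0]],
    [[0,0,-12],[0,0,0]],
    [[0,0,-12],[0,0,0]],
    [[0,0,-12],[0,0,0]],
    [[0,0,-8],[0,0,0]],
    [[0,0,-4],[0,0,0]],
    [[-2,4,0],[0,0,0]],
    [[-5,9,0],[0,0,0]],
    [[-9,16,0],[0,0,0]],
    [[-11,20,0],[0,0,0]],
    [[-11,20,0],[0,0,0]]
  ]
}}

```text
t: 24.08
tool_pos: [0.5062, -0.3249, 0.373]
orientation: [-0.068, -3.139, -0.002]
force: [-1.0, 0.8, -2.6]
opening: 0.0331
gripper_force: 25.0
```

Call:
{"api": "apply_moves", "payload": {
  "series": [
    [[-11,20,0],[0,0,0]],
    [[-11,20,0],[0,0,0]],
    [[-11,20,0],[0,0,0]],
    [[-11,20,0],[0,0,0]],
    [[-11,20,0],[0,0,0]],
    [[-11,20,0],[0,0,0]],
    [[-11,20,0],[0,0,0]],
    [[-11,20,0],[0,0,0]],
    [[-11,20,0],[0,0,0]],
    [[-7,13,0],[0,0,0]],
    [[-3,6,0],[0,0,0]],
    [[0,0,0],[0,0,0]]
  ]
}}

```text
t: 25.08
tool_pos: [0.6236, -0.1306, 0.3735]
orientation: [-0.064, -3.14, -0.001]
force: [-0.3, -0.9, -2.7]
opening: 0.0328
gripper_force: 25.0
```

Run:
```python
from h import *
plan([.624,-.133,.2965]);print(robot.read_state()["force"],robot.read_state()["opening"])
for n in("top","scene"):
    p,d=robot.read_camera(n);cv2.imwrite(f"pics/{n}4.png",p);np.save(f"pics/{n}4.npy",d)
a=cv2.imread("pics/scene4.png")[120:300,150:390];b=cv2.imread("pics/top4.png")[100:280,140:380]
cv2.imwrite("pics/v4.png",cv2.resize(np.vstack([a,b]),None,fx=1.65,fy=1.65))
```

```text
tool_x [-0.999  0.041  0.001] tool_y [0.041 0.999 0.001] tool_z [-0.001  0.001 -1.   ] t 25.08 pos [ 0.6236 -0.1306  0.3735]
shift mm [-0.6 -2.5 77. ]
[-0.28711536 -0.92657767 -2.68420144] 0.03277623266909343
```

View pics/v4.png

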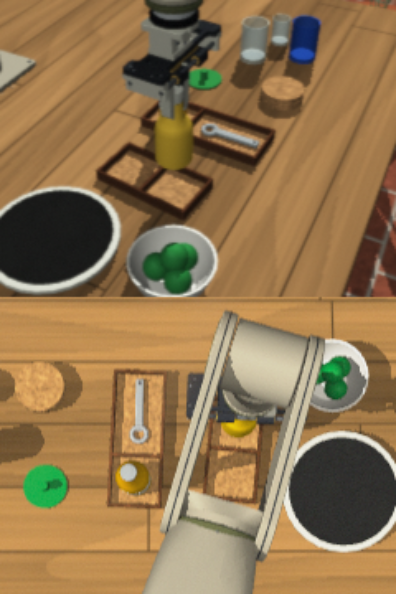

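The opener lies flat in the long bay, the tall bottle stands in the square bay, and the short bottle is over the far bay of the short tray. I'm lowering it.

Call:
{"api": "apply_moves", "payload": {
  "series": [
    [[0,-2,5],[0,0,0]],
    [[0,0,12],[0,0,0]],
    [[0,0,15],[0,0,0]],
    [[0,0,15],[0,0,0]],
    [[0,0,12],[0,0,0]],
    [[0,0,7],[0,0,0]],
    [[0,0,4],[0,0,0]],
    [[0,0,2],[0,0,0]],
    [[0,0,1],[0,0,0]],
    [[0,0,1],[0,0,0]],
    [[0,0,0],[0,0,0]],
    [[0,0,0],[0,0,0]]
  ]
}}

```text
t: 26.18
tool_pos: [0.6234, -0.1342, 0.301]
orientation: [0.067, 3.14, -0.0]
force: [0.4, 0.7, -3.1]
opening: 0.0327
gripper_force: 25.0
```

Call:
{"api": "apply_moves", "payload": {
  "series": [
    [[0,0,1],[0,0,0]],
    [[0,0,0.5],[0,0,0]],
    [[0,0,0.5],[0,0,0]],
    [[0,0,0.5],[0,0,0]],
    [[0,0,0],[0,0,0]],
    [[0,0,0],[0,0,0]]
  ]
}}

```text
t: 26.68
tool_pos: [0.6231, -0.1342, 0.2977]
orientation: [-0.067, -3.141, -0.0]
force: [0.1, -0.1, -2.5]
opening: 0.033
gripper_force: 25.0
```

Call:
{"api": "apply_moves", "payload": {
  "series": [
    [[0,0,0.5],[0,0,0]],
    [[0,0,0.5],[0,0,0]],
    [[0,0,0.5],[0,0,0]],
    [[0,0,0],[0,0,0]],
    [[0,0,0],[0,0,0]]
  ]
}}

```text
t: 27.1
tool_pos: [0.6232, -0.1342, 0.2963]
orientation: [0.067, 3.141, -0.0]
force: [-0.2, -0.5, -1.7]
opening: 0.0324
gripper_force: 25.0
```

Call:
{"api": "apply_moves", "payload": {
  "series": [
    [[0,0,0.5],[0,0,0]],
    [[0,0,0.5],[0,0,0]],
    [[0,0,0],[0,0,0]],
    [[0,0,0],[0,0,0]]
  ]
}}

```text
t: 27.43
tool_pos: [0.6235, -0.1343, 0.2962]
orientation: [0.067, 3.139, -0.001]
force: [-0.3, -1.0, 5.2]
opening: 0.0328
gripper_force: 25.0
```

Call:
{"api": "apply_moves", "payload": {
  "series": [
    [[0,0,0],[0,0,0]],
    [[0,0,0],[0,0,0]],
    [[0,0,0],[0,0,0]],
    [[0,0,0],[0,0,0]],
    [[0,0,0],[0,0,0]],
    [[0,0,-8],[0,0,0]],
    [[0,0,-16],[0,0,0]],
    [[0,0,-30],[0,0,0]],
    [[0,0,-38],[0,0,0]],
    [[0,0,-40],[0,0,0]],
    [[0,0,-38],[0,0,0]],
    [[0,0,0],[0,0,0]]
  ],
  "claw": 0.9
}}

```text
t: 28.43
tool_pos: [0.6238, -0.1343, 0.4768]
orientation: [0.067, 3.127, -0.006]
force: [0.9, 0.3, 1.8]
opening: 0.0836
gripper_force: 0.0
```

Call:
{"api": "apply_moves", "payload": {
  "series": [
    [[2,16,0],[0,0,0]],
    [[5,34,0],[0,0,0]],
    [[5,34,0],[0,0,0]],
    [[5,34,0],[0,0,0]],
    [[5,34,0],[0,0,0]],
    [[5,34,0],[0,0,0]],
    [[5,34,0],[0,0,0]],
    [[5,34,0],[0,0,0]],
    [[5,34,0],[0,0,0]],
    [[5,34,0],[0,0,0]],
    [[5,34,0],[0,0,0]],
    [[5,34,0],[0,0,0]]
  ],
  "claw": 1
}}

```text
t: 29.43
tool_pos: [0.5819, 0.2601, 0.4646]
orientation: [-0.067, -3.14, 0.0]
force: [0.7, 0.0, -0.4]
opening: 0.0927
gripper_force: 0.0
```

Call:
{"api": "apply_moves", "payload": {
  "series": [
    [[5,34,0],[0,0,0]],
    [[5,34,0],[0,0,0]],
    [[4,34,0],[0,0,0]],
    [[2,16,0],[0,0,0]],
    [[0,0,10],[0,0,-0.098]],
    [[0,0,20],[0,0,-0.098]],
    [[0,0,20],[0,0,-0.098]],
    [[0,0,20],[0,0,-0.098]],
    [[0,0,10],[0,0,0]],
    [[0,0,0],[0,0,0]],
    [[0,0,0],[0,0,0]]
  ]
}}

```text
t: 30.35
tool_pos: [0.5716, 0.3766, 0.3847]
orientation: [0.541, -3.093, 0.001]
force: [0.5, -0.1, 0.7]
opening: 0.0933
gripper_force: 0.0
```

Run:
```python
from h import *
plan([.574,.3765,.242],1.92)
for n in("top","scene"):
    p,d=robot.read_camera(n);P=cloud(n,d);z=P[...,2];b=(P[...,0]>.45)&(P[...,0]<.7)
    for nm,lo,hi,c in(("short",.145,.16,(.624,-.133)),("tumbler",.09,.104,(.574,.376)),("knob",.018,.03,(.507,.233)),("short body",.06,.08,(.624,-.133)),("coasters",.024,.034,(.69,.25)),("limes",.05,.09,(.717,-.312))):
        m=(z>lo)&(z<hi)&(np.hypot(P[...,0]-c[0],P[...,1]-c[1])<.055);q=P[m]
        if len(q):print(n,nm,((q.min(0)+q.max(0))/2).round(4),np.ptp(q,axis=0).round(3),len(q))
```

```text
tool_x [-0.941 -0.339  0.002] tool_y [-0.339  0.941 -0.   ] tool_z [-0.002 -0.001 -1.   ] t 30.35 pos [0.5716 0.3766 0.3847]
shift mm [ -2.5  -0.9 142.7]
turn about tool z -0.003 q6 -1.409
top short [ 0.6224 -0.1361  0.1543] [0.032 0.029 0.011] 95
top tumbler [0.567  0.3747 0.0969] [0.049 0.063 0.014] 55
top knob [0.507  0.2339 0.0244] [0.015 0.016 0.011] 23
top short body [ 0.6226 -0.1349  0.0703] [0.064 0.064 0.019] 44
top coasters [0.6964 0.2434 0.029 ] [0.093 0.093 0.01 ] 569
top limes [ 0.7085 -0.3055  0.0691] [0.077 0.079 0.038] 345
scene short [ 0.6221 -0.1371  0.1513] [0.031 0.033 0.012] 96
scene tumbler [0.5725 0.3753 0.0962] [0.066 0.071 0.011] 78
scene knob [0.5068 0.2282 0.023 ] [0.014 0.018 0.009] 15
scene short body [ 0.6231 -0.143   0.07  ] [0.064 0.054 0.02 ] 126
scene coasters [0.6962 0.243  0.0285] [0.092 0.094 0.008] 301
scene limes [ 0.711  -0.3083  0.0674] [0.073 0.077 0.035] 442
```

Call:
{"api": "apply_moves", "payload": {
  "series": [
    [[-2,-1,10],[0,0,0]],
    [[0,0,20],[0,0,0]],
    [[0,0,20],[0,0,0]],
    [[0,0,20],[0,0,0]],
    [[0,0,20],[0,0,0]],
    [[0,0,20],[0,0,0]],
    [[0,0,14],[0,0,0]],
    [[0,0,10],[0,0,0]],
    [[0,0,6],[0,0,0]],
    [[0,0,3],[0,0,0]],
    [[0,0,0],[0,0,0]],
    [[0,0,0],[0,0,0]]
  ]
}}

```text
t: 31.45
tool_pos: [0.5746, 0.3765, 0.2433]
orientation: [-0.545, 3.092, 0.001]
force: [0.1, 0.6, 0.5]
opening: 0.093
gripper_force: 0.0
```

Call:
{"api": "apply_moves", "payload": {
  "series": [
    [[0,0,0],[0,0,0]],
    [[0,0,0],[0,0,0]],
    [[0,0,0],[0,0,0]],
    [[0,0,0],[0,0,0]],
    [[0,0,0],[0,0,0]],
    [[0,0,0],[0,0,0]],
    [[0,0,0],[0,0,0]],
    [[0,0,0],[0,0,0]],
    [[0,0,0],[0,0,0]],
    [[0,0,0],[0,0,0]]
  ],
  "claw": 0,
  "newtons": 20
}}

```text
t: 32.28
tool_pos: [0.5743, 0.3764, 0.2427]
orientation: [-0.546, 3.093, 0.001]
force: [-1.1, 1.7, 5.0]
opening: 0.0669
gripper_force: 20.0
```

Call:
{"api": "apply_moves", "payload": {
  "series": [
    [[0,0,-4],[0,0,0]],
    [[0,0,-8],[0,0,0]],
    [[0,0,-14],[0,0,0]],
    [[0,0,-20],[0,0,0]],
    [[0,0,-26],[0,0,0]],
    [[0,0,-26],[0,0,0]],
    [[0,0,-26],[0,0,0]],
    [[0,0,-26],[0,0,0]],
    [[0,0,-26],[0,0,0]],
    [[0,0,-26],[0,0,0]],
    [[0,0,-24],[0,0,0]],
    [[0,0,-14],[0,0,0]]
  ]
}}

```text
t: 33.28
tool_pos: [0.574, 0.3759, 0.4875]
orientation: [-0.545, 3.089, 0.002]
force: [1.0, 0.5, -1.3]
opening: 0.0668
gripper_force: 20.0
```

Call:
{"api": "apply_moves", "payload": {
  "series": [
    [[0,0,-6],[0,0,0]],
    [[0,0,0],[0,0,0.05]],
    [[0,0,0],[0,0,0.08]],
    [[0,0,0],[0,0,0.08]],
    [[0,0,0],[0,0,0.08]],
    [[0,0,0],[0,0,0.06]],
    [[0,0,0],[0,0,0]]
  ]
}}

```text
t: 33.87
tool_pos: [0.5741, 0.376, 0.4876]
orientation: [-0.006, -3.14, 0.001]
force: [0.3, -0.8, -1.9]
opening: 0.0674
gripper_force: 20.0
```

Run:
```python
from h import *
plan([.5285,-.1235,.2487],1.57);s=robot.read_state();print(s["force"],s["opening"])
```

```text
tool_x [-1.     0.004  0.001] tool_y [ 0.004  1.    -0.001] tool_z [-0.001 -0.001 -1.   ] t 33.87 pos [0.5741 0.376  0.4876]
shift mm [  43.4 -499.5  239.4]
turn about tool z -0.003 q6 -1.062
[ 0.3261657  -0.81379592 -1.92276849] 0.06737293011492944
```

Call:
{"api": "apply_moves", "payload": {
  "series": [
    [[0,-6,0],[0,0,0]],
    [[1,-12,0],[0,0,0]],
    [[2,-18,0],[0,0,0]],
    [[2,-24,0],[0,0,0]],
    [[2,-24,0],[0,0,0]],
    [[2,-24,0],[0,0,0]],
    [[2,-24,0],[0,0,0]],
    [[2,-24,0],[0,0,0]],
    [[2,-24,0],[0,0,0]],
    [[2,-24,0],[0,0,0]],
    [[2,-24,0],[0,0,0]],
    [[2,-24,0],[0,0,0]]
  ]
}}

```text
t: 34.87
tool_pos: [0.5525, 0.1227, 0.4882]
orientation: [0.002, -3.141, 0.0]
force: [0.8, -0.5, -2.3]
opening: 0.0669
gripper_force: 20.0
```

Call:
{"api": "apply_moves", "payload": {
  "series": [
    [[2,-24,0],[0,0,0]],
    [[2,-24,0],[0,0,0]],
    [[2,-24,0],[0,0,0]],
    [[2,-24,0],[0,0,0]],
    [[2,-24,0],[0,0,0]],
    [[2,-24,0],[0,0,0]],
    [[2,-24,0],[0,0,0]],
    [[2,-24,0],[0,0,0]],
    [[2,-20,0],[0,0,0]],
    [[2,-18,0],[0,0,0]],
    [[1,-12,0],[0,0,0]],
    [[1,-6,0],[0,0,0]]
  ]
}}

```text
t: 35.87
tool_pos: [0.5303, -0.1254, 0.4882]
orientation: [-0.002, -3.141, 0.001]
force: [-0.3, -0.0, -3.0]
opening: 0.0668
gripper_force: 20.0
```

Run:
```python
from h import *
plan([.5285,-.1235,.2487],1.57)
```

```text
tool_x [-1.     0.001  0.   ] tool_y [ 0.001  1.    -0.   ] tool_z [-0. -0. -1.] t 35.87 pos [ 0.5303 -0.1254  0.4882]
shift mm [  1.8   2.  239.5]
turn about tool z -0.0 q6 -1.896
```

Call:
{"api": "apply_moves", "payload": {
  "series": [
    [[0,0,6],[0,0,0]],
    [[1,1,14],[0,0,0]],
    [[0,0,22],[0,0,0]],
    [[0,0,24],[0,0,0]],
    [[0,0,24],[0,0,0]],
    [[0,0,24],[0,0,0]],
    [[0,0,24],[0,0,0]],
    [[0,0,24],[0,0,0]],
    [[0,0,20],[0,0,0]],
    [[0,0,12],[0,0,0]],
    [[0,0,6],[0,0,0]],
    [[0,0,0],[0,0,0]]
  ]
}}

```text
t: 36.87
tool_pos: [0.5294, -0.122, 0.2868]
orientation: [0.0, -3.139, -0.001]
force: [-0.3, 0.7, -2.1]
opening: 0.067
gripper_force: 20.0
```

Run:
```python
from h import *
plan([.5285,-.1235,.2487],1.57)
p,d=robot.read_camera("scene");cv2.imwrite("pics/v5.png",cv2.resize(p[120:270,180:380],None,fx=3,fy=3))
```

```text
tool_x [-1.    -0.     0.002] tool_y [-0.     1.     0.001] tool_z [-0.002  0.001 -1.   ] t 36.87 pos [ 0.5294 -0.122   0.2868]
shift mm [ 0.8 -1.5 38.1]
turn about tool z 0.001 q6 -1.892
```

View pics/v5.png

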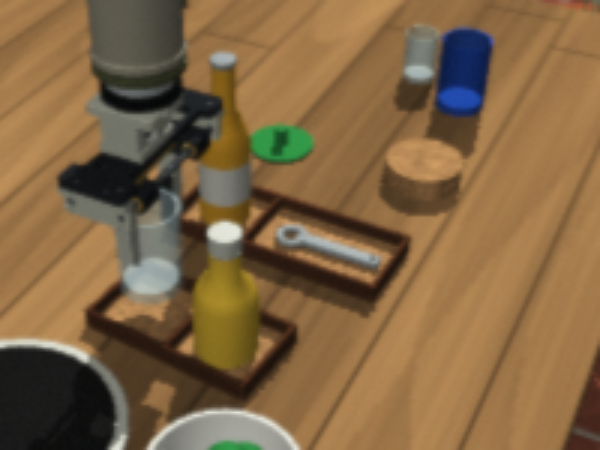

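The tumbler hangs upright over the near bay, its foot at about (152,278). The short bottle stands in the far bay at (226,310). I'm lowering the tumbler.

Call:
{"api": "apply_moves", "payload": {
  "series": [
    [[0,-1,5],[0,0,0]],
    [[0,0,9],[0,0,0]],
    [[0,0,8],[0,0,0]],
    [[0,0,6],[0,0,0]],
    [[0,0,4],[0,0,0]],
    [[0,0,2],[0,0,0]],
    [[0,0,1],[0,0,0]],
    [[0,0,0.5],[0,0,0]],
    [[0,0,0],[0,0,0]],
    [[0,0,0],[0,0,0]]
  ]
}}

```text
t: 37.75
tool_pos: [0.53, -0.1238, 0.2531]
orientation: [0.001, 3.141, -0.0]
force: [0.4, 0.1, -2.4]
opening: 0.0666
gripper_force: 20.0
```

Call:
{"api": "apply_moves", "payload": {
  "series": [
    [[0,0,0.5],[0,0,0]],
    [[0,0,0.5],[0,0,0]],
    [[0,0,0.5],[0,0,0]],
    [[0,0,0],[0,0,0]],
    [[0,0,0],[0,0,0]]
  ]
}}

```text
t: 38.17
tool_pos: [0.5298, -0.1237, 0.2512]
orientation: [-0.001, -3.141, -0.0]
force: [-0.3, 0.4, -2.7]
opening: 0.0668
gripper_force: 20.0
```

Call:
{"api": "apply_moves", "payload": {
  "series": [
    [[0,0,0.5],[0,0,0]],
    [[0,0,0.5],[0,0,0]],
    [[0,0,0.5],[0,0,0]],
    [[0,0,0.5],[0,0,0]],
    [[0,0,0],[0,0,0]],
    [[0,0,0],[0,0,0]]
  ]
}}

```text
t: 38.67
tool_pos: [0.5298, -0.1237, 0.2492]
orientation: [-0.001, -3.141, -0.0]
force: [0.4, -0.5, -2.1]
opening: 0.0669
gripper_force: 20.0
```

Call:
{"api": "apply_moves", "payload": {
  "series": [
    [[0,0,0.5],[0,0,0]],
    [[0,0,0.5],[0,0,0]],
    [[0,0,0],[0,0,0]],
    [[0,0,0],[0,0,0]]
  ]
}}

```text
t: 39.0
tool_pos: [0.5299, -0.1237, 0.2487]
orientation: [0.001, 3.141, -0.0]
force: [-2.1, 1.2, 3.3]
opening: 0.067
gripper_force: 20.0
```

Call:
{"api": "apply_moves", "payload": {
  "series": [
    [[0,0,0],[0,0,0]],
    [[0,0,0],[0,0,0]],
    [[0,0,0],[0,0,0]],
    [[0,0,0],[0,0,0]],
    [[0,0,0],[0,0,0]],
    [[0,0,-8],[0,0,0]],
    [[0,0,-16],[0,0,0]],
    [[0,0,-30],[0,0,0]],
    [[0,0,-38],[0,0,0]],
    [[0,0,-40],[0,0,0]],
    [[0,0,-40],[0,0,0]],
    [[0,0,-30],[0,0,0]]
  ],
  "claw": 1
}}

```text
t: 40.0
tool_pos: [0.5296, -0.1237, 0.455]
orientation: [0.001, 3.138, -0.002]
force: [0.3, -0.7, 0.2]
opening: 0.093
gripper_force: 0.0
```

Call:
{"api": "apply_moves", "payload": {
  "series": [
    [[1,16,0],[0,0,0]],
    [[2,34,0],[0,0,0]],
    [[2,34,0],[0,0,0]],
    [[2,34,0],[0,0,0]],
    [[2,34,0],[0,0,0]],
    [[2,34,0],[0,0,0]],
    [[2,34,0],[0,0,0]],
    [[2,34,0],[0,0,0]],
    [[2,34,0],[0,0,0]],
    [[2,34,0],[0,0,0]],
    [[2,24,0],[0,0,0]],
    [[2,11,0],[0,0,0]]
  ],
  "claw": 0.5
}}

```text
t: 41.0
tool_pos: [0.5063, 0.2361, 0.4508]
orientation: [-0.003, 3.141, 0.001]
force: [0.4, 0.3, -0.7]
opening: 0.0464
gripper_force: 0.0
```

Call:
{"api": "apply_moves", "payload": {
  "series": [
    [[0,0,0],[0,0,0]],
    [[0,0,15],[0,0,0]],
    [[0,0,30],[0,0,0]],
    [[0,0,30],[0,0,0]],
    [[0,0,30],[0,0,0]],
    [[0,0,30],[0,0,0]],
    [[0,0,20],[0,0,0]],
    [[0,0,10],[0,0,0]],
    [[0,0,0],[0,0,0]],
    [[0,0,0],[0,0,0]]
  ]
}}

```text
t: 41.83
tool_pos: [0.5075, 0.2325, 0.2859]
orientation: [0.003, 3.141, -0.0]
force: [0.7, -0.8, 0.7]
opening: 0.0464
gripper_force: 0.0
```

Run:
```python
from h import *
plan([.507,.233,.194],1.57)
for n in("top","scene"):
    p,d=robot.read_camera(n);cv2.imwrite(f"pics/{n}6.png",p);P=cloud(n,d);z=P[...,2]
    for nm,lo,hi,c in(("tumbler",.094,.112,(.53,-.1237)),("short",.145,.16,(.624,-.133)),("knob",.018,.03,(.507,.233))):
        m=(z>lo)&(z<hi)&(np.hypot(P[...,0]-c[0],P[...,1]-c[1])<.045);q=P[m]
        if len(q):print(n,nm,((q.min(0)+q.max(0))/2).round(4),np.ptp(q,axis=0).round(3),len(q))
a=cv2.imread("pics/scene6.png")[120:270,170:390];b=cv2.imread("pics/top6.png")[140:290,140:360]
cv2.imwrite("pics/v6.png",cv2.resize(np.vstack([a,b]),None,fx=1.95,fy=1.95))
```

```text
tool_x [-1.     0.002 -0.   ] tool_y [ 0.002  1.    -0.   ] tool_z [ 0. -0. -1.] t 41.83 pos [0.5075 0.2325 0.2859]
shift mm [ 0.5  0.6 91.9]
turn about tool z -0.001 q6 -1.231
top tumbler [ 0.5297 -0.1227  0.103 ] [0.066 0.063 0.017] 102
top short [ 0.623  -0.1359  0.153 ] [0.032 0.029 0.014] 92
scene tumbler [ 0.529  -0.1242  0.1008] [0.065 0.067 0.013] 166
scene short [ 0.6222 -0.1375  0.1522] [0.033 0.032 0.012] 92
scene knob [0.5057 0.2318 0.0231] [0.017 0.018 0.008] 15
```

View pics/v6.png

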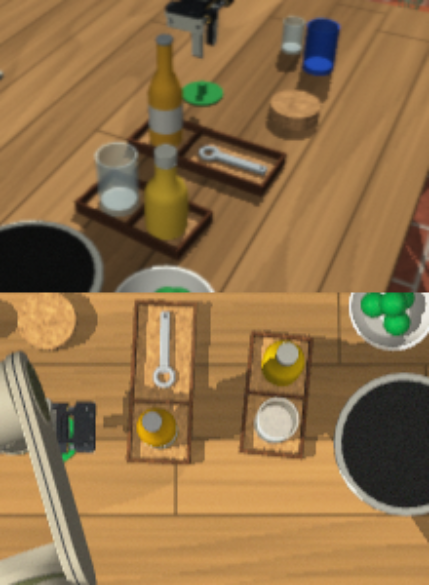

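All four items are seated: the tumbler's rim is at (277,420), inside the near bay. The gripper is above the lid.

Call:
{"api": "apply_moves", "payload": {
  "series": [
    [[0,0,12],[0,0,0]],
    [[0,0,22],[0,0,0]],
    [[0,0,22],[0,0,0]],
    [[0,0,16],[0,0,0]],
    [[0,0,10],[0,0,0]],
    [[0,0,6],[0,0,0]],
    [[0,0,3],[0,0,0]],
    [[0,0,0],[0,0,0]],
    [[0,0,0],[0,0,0]]
  ]
}}

```text
t: 42.68
tool_pos: [0.5076, 0.2335, 0.1952]
orientation: [0.001, 3.14, 0.001]
force: [-0.2, -0.8, 0.1]
opening: 0.047
gripper_force: 0.0
```

Call:
{"api": "apply_moves", "payload": {
  "series": [
    [[0,0,0],[0,0,0]],
    [[0,0,0],[0,0,0]],
    [[0,0,0],[0,0,0]],
    [[0,0,0],[0,0,0]],
    [[0,0,0],[0,0,0]],
    [[0,0,0],[0,0,0]],
    [[0,0,0],[0,0,0]],
    [[0,0,0],[0,0,0]],
    [[0,0,0],[0,0,0]]
  ],
  "claw": 0,
  "newtons": 10
}}

```text
t: 43.43
tool_pos: [0.5072, 0.2333, 0.1945]
orientation: [0.001, 3.141, 0.0]
force: [-0.5, -0.8, 2.4]
opening: 0.0165
gripper_force: 10.0
```

Call:
{"api": "apply_moves", "payload": {
  "series": [
    [[0,0,-4],[0,0,0]],
    [[0,0,-8],[0,0,0]],
    [[0,0,-16],[0,0,0]],
    [[0,0,-24],[0,0,0]],
    [[0,0,-30],[0,0,0]],
    [[0,0,-30],[0,0,0]],
    [[0,0,-30],[0,0,0]],
    [[0,0,-30],[0,0,0]],
    [[0,0,-30],[0,0,0]],
    [[0,0,-20],[0,0,0]],
    [[0,0,-13],[0,0,0]],
    [[0,0,0],[0,0,0]]
  ]
}}

```text
t: 44.43
tool_pos: [0.5076, 0.2334, 0.4333]
orientation: [0.001, 3.136, 0.003]
force: [0.5, 1.0, 0.5]
opening: 0.0169
gripper_force: 10.0
```

Run:
```python
from h import *
plan([.5293,-.1235,.301],1.57)
p,d=robot.read_camera("scene");cv2.imwrite("pics/v7.png",cv2.resize(p[40:240,170:390],None,fx=2.5,fy=2.5))
```

```text
tool_x [-1.     0.001 -0.006] tool_y [0.001 1.    0.002] tool_z [ 0.006  0.002 -1.   ] t 44.43 pos [0.5076 0.2334 0.4333]
shift mm [ -21.3 -357.2  131.8]
turn about tool z 0.0 q6 -1.231
```

View pics/v7.png

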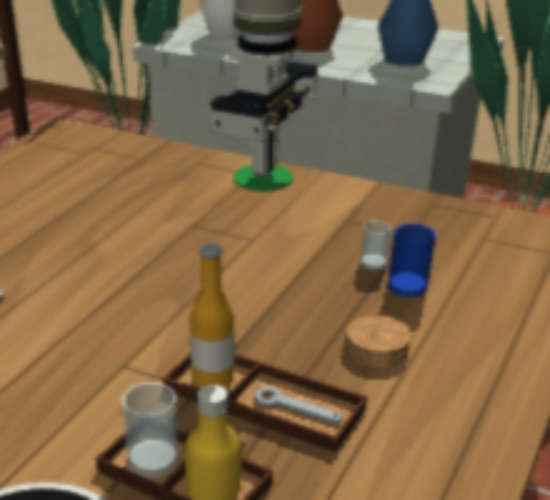

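The lid hangs level from the gripper at (262,178), above the tall bottle's height. I'm carrying it to the tumbler.

Call:
{"api": "apply_moves", "payload": {
  "series": [
    [[0,-6,-5],[0,0,0]],
    [[0,-12,-5],[0,0,0]],
    [[-1,-20,0],[0,0,0]],
    [[-1,-25,0],[0,0,0]],
    [[-1,-25,0],[0,0,0]],
    [[-1,-25,0],[0,0,0]],
    [[-1,-25,0],[0,0,0]],
    [[-2,-25,0],[0,0,0]],
    [[-2,-25,0],[0,0,0]],
    [[-2,-25,0],[0,0,0]],
    [[-2,-25,0],[0,0,0]],
    [[-2,-25,0],[0,0,0]]
  ]
}}

```text
t: 45.48
tool_pos: [0.5212, -0.0319, 0.4379]
orientation: [-0.002, -3.139, -0.0]
force: [0.4, 0.5, -1.3]
opening: 0.0168
gripper_force: 10.0
```

Call:
{"api": "apply_moves", "payload": {
  "series": [
    [[-2,-25,0],[0,0,0]],
    [[-2,-25,0],[0,0,0]],
    [[-2,-20,0],[0,0,0]],
    [[0,-16,0],[0,0,0]],
    [[0,-8,0],[0,0,0]],
    [[0,0,0],[0,0,0]],
    [[0,0,10],[0,0,0]],
    [[0,0,20],[0,0,0]],
    [[0,0,25],[0,0,0]],
    [[0,0,25],[0,0,0]],
    [[0,0,20],[0,0,0]],
    [[0,0,10],[0,0,0]]
  ]
}}

```text
t: 46.48
tool_pos: [0.5265, -0.1222, 0.325]
orientation: [0.001, -3.137, -0.003]
force: [-0.8, -0.3, -0.9]
opening: 0.0167
gripper_force: 10.0
```

Call:
{"api": "apply_moves", "payload": {
  "series": [
    [[0,0,5],[0,0,0]],
    [[0,0,0],[0,0,0]],
    [[0,0,0],[0,0,0]]
  ]
}}

```text
t: 46.73
tool_pos: [0.5281, -0.1234, 0.3251]
orientation: [0.0, 3.141, -0.0]
force: [1.0, -0.6, -0.3]
opening: 0.0169
gripper_force: 10.0
```

Run:
```python
from h import *
plan([.5293,-.1235,.3005],1.57)
p,d=robot.read_camera("scene");cv2.imwrite("pics/v8.png",cv2.resize(p[120:270,170:390],None,fx=2.5,fy=2.5))
```

```text
tool_x [-1.     0.    -0.001] tool_y [ 0.  1. -0.] tool_z [ 0.001 -0.    -1.   ] t 46.73 pos [ 0.5281 -0.1234  0.3251]
shift mm [-1.2 -0.1 24.6]
turn about tool z 0.001 q6 -1.895
```

View pics/v8.png

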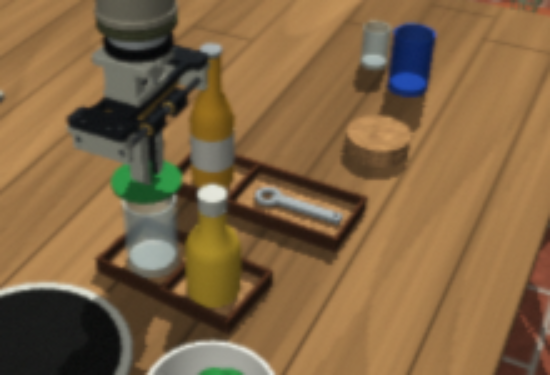

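The lid at (147,181) is centred over the tumbler, just above its mouth. I'm lowering it.

Call:
{"api": "apply_moves", "payload": {
  "series": [
    [[-1,0,5],[0,0,0]],
    [[0,0,7],[0,0,0]],
    [[0,0,5],[0,0,0]],
    [[0,0,3],[0,0,0]],
    [[0,0,2],[0,0,0]],
    [[0,0,1],[0,0,0]],
    [[0,0,0.5],[0,0,0]],
    [[0,0,0],[0,0,0]],
    [[0,0,0],[0,0,0]]
  ]
}}

```text
t: 47.53
tool_pos: [0.5289, -0.1238, 0.3009]
orientation: [0.001, 3.141, -0.0]
force: [0.2, -1.2, 0.1]
opening: 0.0169
gripper_force: 10.0
```

Call:
{"api": "apply_moves", "payload": {
  "series": [
    [[0,0,0.5],[0,0,0]],
    [[0,0,0.5],[0,0,0]],
    [[0,0,0],[0,0,0]],
    [[0,0,0],[0,0,0]]
  ]
}}

```text
t: 47.87
tool_pos: [0.529, -0.1238, 0.3004]
orientation: [0.001, 3.141, -0.0]
force: [-2.0, -0.4, 4.8]
opening: 0.0168
gripper_force: 10.0
```

Call:
{"api": "apply_moves", "payload": {
  "series": [
    [[0,0,0],[0,0,0]],
    [[0,0,0],[0,0,0]],
    [[0,0,0],[0,0,0]],
    [[0,0,0],[0,0,0]],
    [[0,0,0],[0,0,0]],
    [[0,0,-5],[0,0,0]],
    [[0,0,-10],[0,0,0]],
    [[0,0,-20],[0,0,0]],
    [[0,0,-30],[0,0,0]],
    [[0,0,-35],[0,0,0]],
    [[0,0,-30],[0,0,0]],
    [[0,0,-20],[0,0,0]]
  ],
  "claw": 0.45
}}

```text
t: 48.87
tool_pos: [0.5289, -0.1238, 0.4548]
orientation: [0.001, 3.137, -0.003]
force: [0.1, 0.5, 1.1]
opening: 0.0418
gripper_force: 0.0
```

Call:
{"api": "apply_moves", "payload": {
  "series": [
    [[10,-15,0],[0,0,0]],
    [[10,-30,0],[0,0,0]],
    [[10,-30,0],[0,0,0]],
    [[10,-30,0],[0,0,0]],
    [[10,-30,0],[0,0,0]],
    [[10,-30,0],[0,0,0]],
    [[0,-30,0],[0,0,0]],
    [[0,-15,0],[0,0,0]],
    [[0,0,0],[0,0,0]],
    [[0,0,0],[0,0,0]],
    [[0,0,0],[0,0,0]]
  ]
}}

```text
t: 49.78
tool_pos: [0.4689, -0.3329, 0.4501]
orientation: [0.001, 3.141, 0.001]
force: [-0.1, 0.7, -0.4]
opening: 0.0416
gripper_force: 0.0
```

Run:
```python
from h import *
for n in("top","scene"):
    p,d=robot.read_camera(n);cv2.imwrite(f"pics/{n}9.png",p);P=cloud(n,d);z=P[...,2]
    for nm,lo,hi,c in(("lid disc",.105,.116,(.529,-.124)),("knob",.124,.136,(.529,-.124)),("short",.145,.16,(.624,-.133)),("tall",.205,.22,(.517,.06)),("tumbler",.03,.09,(.529,-.124)),("coasters",.024,.034,(.69,.25)),("limes",.05,.09,(.717,-.312))):
        m=(z>lo)&(z<hi)&(np.hypot(P[...,0]-c[0],P[...,1]-c[1])<.055);q=P[m]
        if len(q):print(n,nm,((q.min(0)+q.max(0))/2).round(4),np.ptp(q,axis=0).round(3),len(q))
a=cv2.imread("pics/scene9.png")[120:270,170:390];b=cv2.imread("pics/top9.png")[120:270,140:360]
cv2.imwrite("pics/v9.png",cv2.resize(np.vstack([a,b]),None,fx=1.95,fy=1.95))
```

```text
top lid disc [ 0.5281 -0.1253  0.1104] [0.081 0.08  0.011] 559
top knob [ 0.5289 -0.1239  0.1311] [0.015 0.015 0.01 ] 23
top short [ 0.6226 -0.1362  0.1533] [0.032 0.029 0.013] 100
top tall [0.5171 0.0594 0.2149] [0.025 0.025 0.01 ] 74
top tumbler [ 0.5576 -0.079   0.0313] [0. 0. 0.] 1
top coasters [0.6966 0.2431 0.029 ] [0.093 0.092 0.01 ] 566
top limes [ 0.7184 -0.3085  0.0693] [0.095 0.079 0.038] 347
scene lid disc [ 0.5278 -0.1228  0.1105] [0.086 0.087 0.01 ] 372
scene knob [ 0.5284 -0.1253  0.1287] [0.014 0.015 0.008] 23
scene short [ 0.6229 -0.1368  0.1518] [0.032 0.031 0.012] 91
scene tall [0.516  0.0588 0.2109] [0.029 0.03  0.012] 50
scene tumbler [ 0.5322 -0.1324  0.0599] [0.06  0.053 0.06 ] 320
scene coasters [0.6967 0.2413 0.0288] [0.091 0.092 0.009] 304
scene limes [ 0.7106 -0.3083  0.0679] [0.071 0.074 0.036] 441
```

View pics/v9.png

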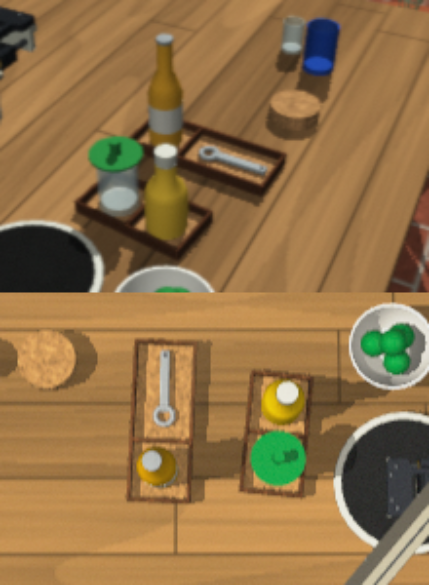

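Everything is in place. The lid, measured at (0.528, -0.124), is centred on the tumbler at (0.529, -0.124). The bowl and coasters have not moved, and the gripper is clear.

```bash
python3 -c "
from plant import robot
print(robot.close_job())"
```

```text
the job is handed in; nothing more can be done
None
```

Both drinks orders are made up as asked and the job is handed in at about 50 s, with the last camera check showing all five items in place and the limes and coasters unmoved.

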